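# Fetch the red arch gauge from behind the yellow one

## Task

The red arch gauge hangs on a hook behind the yellow square gauge. First lift the yellow gauge off and hang it on the straight part of the empty spare hook, leaving the red one on its hook meanwhile; then take the red gauge off and stand it upright in the middle of the shallow aluminium tray. Do not let either gauge fall.

Things in the scene. Friction and masses are not known exactly. Their poses are not given: they have to be found in the camera images.
- front_gauge_grip (a point): Yellow steel gauge, 150 mm tall, 90 wide (y), feet 36 long (x), 0.4 kg, hung by its 44 mm wide window nearest the hook's tip. Point: middle of its top grip block, 18 (x) by 36 (y) by 39 mm high. Below it: window roof apex 24 mm, sill 82, foot soles 132. z up, x along the prong towards the post. Mid-plane starts 46-50 mm in from the tip's end. Lifted 20-38 mm it clears the tip; draw it off along -x.
- arch_gauge_grip (a point): Red gauge with an arched notch, same build, sizes, mass, axes and grip point as the yellow one (soles 132 mm below the point). It hangs on the same prong, 50-58 mm behind the yellow, its mid-plane 100-104 mm in from the end of the upturned tip. Their hook is a twin of the spare hook. A similar blue gauge with a V notch, standing on the bench, is not needed.
- spare_seat (a point): Empty spare hook: fixed stand, 24 mm square post 215 mm high, level steel prong, 12 mm diameter, pointing to -x of this frame, its end upturned 15 mm. Point: top of the prong, 200 mm above the bench, mid-length: 63 mm from the post's face, 49 from where the tip starts to rise, 65 from the tip's end. z up. A hung gauge has its x along the prong's x and its grip point 24.6 mm above the prong's top.
- tray_floor (a point): Fixed square aluminium tray, 150 mm outside, walls 4 mm thick, rim 15 mm above the bench. Point: centre of its inner floor, 4 mm above the bench; x, y along its sides, z up.
There are look-alikes about, which are no part of the job. What is shaped like the part that bears spare_seat but green or orange is not meant.

How it is judged:
By the outcome, as a careful person would: the job done as asked, in the order asked, and still so for the second after the job is handed in, with the robot touching nothing.
It also fails if it takes over 64 s, if anything falls off the work surface, if the arm or the gripper's body presses on something with over 40 N, if the wrist force passes 120 N, or if a joint passes its speed limit or range.

## Robot

A 7-joint arm with a two-finger parallel gripper is mounted at the origin on the work surface. World frame = base frame: x ahead of the robot, y to its left, z up, the work surface at z = 0. Lengths are in m, angles in rad, forces in N, time in s.
With the tool pointing down it reaches from about 0.425 to 0.875 m from the base axis. Payload 4.7 kg.
Tool frame: the origin (TCP) lies at the very end of the fingers, on their centre line; the grasp point (between the pads) lies 19 mm behind it; z points along the fingers, y is the line along which they close (so a half turn about z gives the same grasp; the last joint's range is limited). The gripper opens to 85 mm and grips with 20 to 120 N. Pads are 22 mm wide; open, the fingers measure 114 mm over their backs; the gripper's body (76 mm by 85 mm) begins 54 mm behind the grasp point. The pads swing forward as they close: fully open they stand 13 mm farther back than shut.
Start: joints at [-1.254, 0.321, -0.07, 1.45, 0.023, 1.371, -0.057], TCP at [0.194, 0.62, 0.231] pointing down, gripper open.
Joint ranges: [-2.86, 2.86], [-0.3, 2.09], [-1.38, 1.24], [0.06, 2.45], [-1.56, 4.7], [0.09, 2.05], [-2.69, 2.69]. Speed limits (rad/s): [2.57, 2.57, 3.14, 3.14, 3.14, 3.14, 3.14].

## Interface

Orientations are given as a unit quaternion [w, x, y, z].
In Python, from cell import arm, capture gives the robot as it stands.
- The arm moves only by the tool play_rows, never from a script. Its argument "rows" is a list of rows, each a list of 7 numbers: the shift along the world's x, y, z in cm, then the turn, a rotation vector about the world's x, y, z in rad, then the opening, from 0 (shut) to 1 (fully open). In form: [[tx, ty, tz, wx, wy, wz, jaw], ...]. A call has 1 to 5 rows; each row is the pose to reach, as a shift and turn from the pose commanded when the call began; what a row does not reach only later rows make up. A row lasts 1/12 s, in which the tool goes at most 41.7 mm and 7.16 degrees, less where a joint would pass 70% of its speed; a pose out of reach is approached as far as the arm can. A call with a gripper value outside its range is refused whole. The fingers move at their own pace and stop on an object; "grip_force" is the grip in N (left out, the last holds). Time passes only in rows, so rows that repeat a pose let the fingers close. It gives the time, the measured TCP pose, the force, the opening and the grip force at its end, in the units of the state.
- arm.state(): the state, without advancing time (a new reading comes with each control period).
- capture(name): name is "scene" or "top" or "wrist"; returns a dict with "image" (384x512x3 uint8, red, green, blue), "intrinsics" (3x3 intrinsics, pixels), "k1" (the pictures are not rectified: a ray, as slopes to the right and down, at radius r is drawn at 1 + k1 r^2 times it, then the intrinsics apply), "R" (3x3) and "t" (3): a world point X has camera coordinates R X + t. Camera axes: x right, y down, z forward; pixel columns grow to the right and rows downward; lengths in m; the calibration is good to about 2 mm. A picture is of the moment at which its call begins. There is no depth.
- arm.hand_in(): hands the job in; it is judged then, once.
The state is a dict: "t": time; "joints": joint angles; "joint_vel": joint speeds; "joint_torque": joint torques, N m; "position": TCP position; "tool_rot": TCP orientation; "contact_force": force on the tool from outside, world axes, zero at the start; "torque": the same for the moment, N m; "gripper_width": finger opening in m; "grasp_force": force on a finger pad.
Only numpy, scipy, OpenCV 4.12 (cv2) and the standard library are available. Lean on these libraries where they do the work, as an engineer would, in place of code of your own. Each camera call takes 0.05 s, during which the arm holds its last target. There are 200 camera calls.

## Working session

There is one attempt and no reset: what is moved stays moved. The work goes in short steps, Python scripts to look and compute and a tool call to move; the robot and the scene stay as the last step left them, time stands still between calls to the robot, and variables do not carry over. Pictures are saved under pics/ and viewed, at most 10 in all, crops included, and the job is handed in when it is done.

Besides the shell and the picture viewer there is one more tool, called after "Request:" by a JSON object that holds its "method" and its "body", one argument or row to a line. play_rows: Moves the arm, as the interface text tells. Its arguments: {"type":"object","properties":{"rows":{"type":"array"},"grip_force":{"type":"number"}},"required":["rows"]}

```bash
mkdir -p pics; ls; python3 - <<'E'
from cell import arm,capture
import cv2,pickle
for n in("scene","top"):
    c=capture(n);pickle.dump(c,open(f"pics/{n}0.pkl","wb"))
    cv2.imwrite(f"pics/{n}0.png",cv2.resize(c["image"][:,:,::-1],(800,600),interpolation=cv2.INTER_CUBIC))
    print(n,c["intrinsics"].round(1).tolist(),c["k1"],c["R"].round(3).tolist(),c["t"].round(3).tolist())
print(arm.state())
E
```

```text
pics
scene [[410.1, 0.0, 254.6], [0.0, 410.1, 189.1], [0.0, 0.0, 1.0]] -0.04899504326957216 [[0.761, 0.649, -0.001], [0.376, -0.443, -0.813], [-0.528, 0.619, -0.582]] [-0.545, -0.114, 1.588]
top [[446.0, 0.0, 259.0], [0.0, 446.0, 192.5], [0.0, 0.0, 1.0]] -0.08066951861051563 [[-0.025, -0.999, 0.019], [-0.991, 0.022, -0.133], [0.133, -0.023, -0.991]] [0.058, 0.691, 1.112]
{'t': 0.1, 'joints': array([-1.25388142,  0.32177118, -0.07010007,  1.4515558 ,  0.02259678,
        1.37080126, -0.05692042]), 'joint_vel': array([ 8.81757425e-04, -1.87543729e-03, -6.17612026e-06, -3.52157975e-04,
        1.54792234e-03,  4.19695046e-04, -4.35644198e-04]), 'joint_torque': array([-4.87096950e-04, -4.94882333e+01, -3.84225994e-01, -3.15206945e+01,
        1.30378277e-02,  7.52505264e-03,  3.74182562e-06]), 'position': array([0.19372653, 0.61995271, 0.2303171 ]), 'tool_rot': array([-8.95367456e-05,  1.50818985e-01,  9.88561009e-01, -8.69616534e-04]), 'contact_force': array([-0.08930309, -0.69527132, -0.21911858]), 'torque': array([-0.01197097,  0.01732502, -0.02317335]), 'grasp_force': 0.0, 'gripper_width': 0.0853319798638208}
```

View pics/scene0.png

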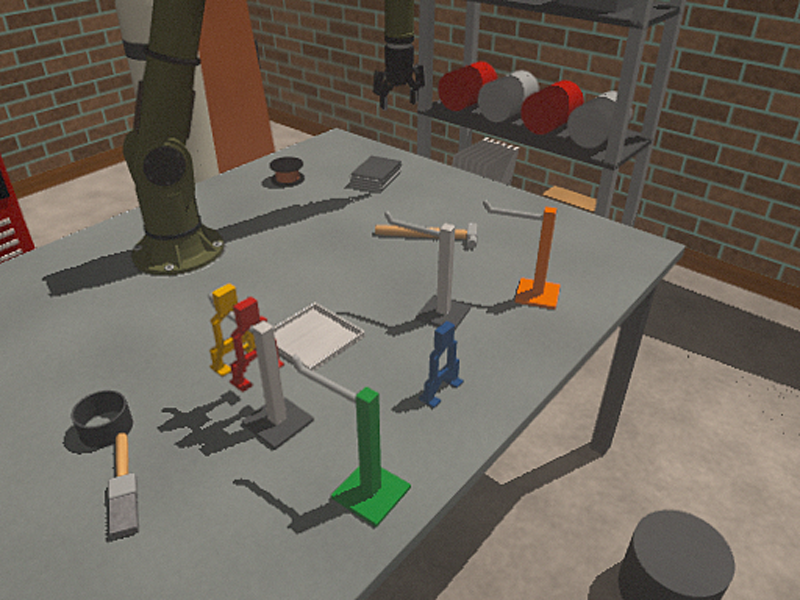

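View pics/top0.png

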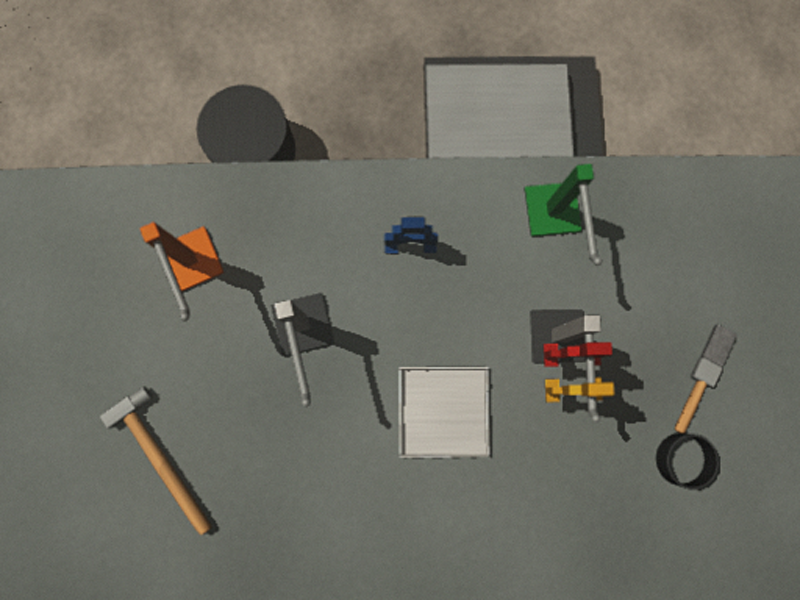

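Candidates for the empty spare hook are the grey stand at scene (447,230) / top (284,308), the green one at top (585,172) and the orange one at top (150,232). The grey empty stand is the one meant, since it isn't green or orange. The yellow and red gauges hang on its grey twin at top (592,322), with yellow nearest the tip. The tray is at top (445,412) and the blue gauge is not needed.

```bash
python3 - <<'E'
import cv2,pickle,numpy as np
S=pickle.load(open("pics/scene0.pkl","rb"))["image"];T=pickle.load(open("pics/top0.pkl","rb"))["image"]
def crop(I,x,y,w,h):
    o=cv2.resize(I[y:y+h,x:x+w],(400,300),interpolation=cv2.INTER_CUBIC)
    s=400/w
    for k in range(0,w,10): cv2.line(o,(int(k*s),0),(int(k*s),6 if k%20 else 12),(255,0,255),1)
    for k in range(0,h,10): cv2.line(o,(0,int(k*s)),(6 if k%20 else 12,int(k*s)),(255,0,255),1)
    return o
a=np.vstack([np.hstack([crop(T,340,195,80,60),crop(S,120,170,100,75)]),np.hstack([crop(T,160,185,100,75),crop(S,230,130,100,75)])])
cv2.imwrite("pics/crop1.png",a[:,:,::-1])
E
```

```text
(no output)
```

View pics/crop1.png

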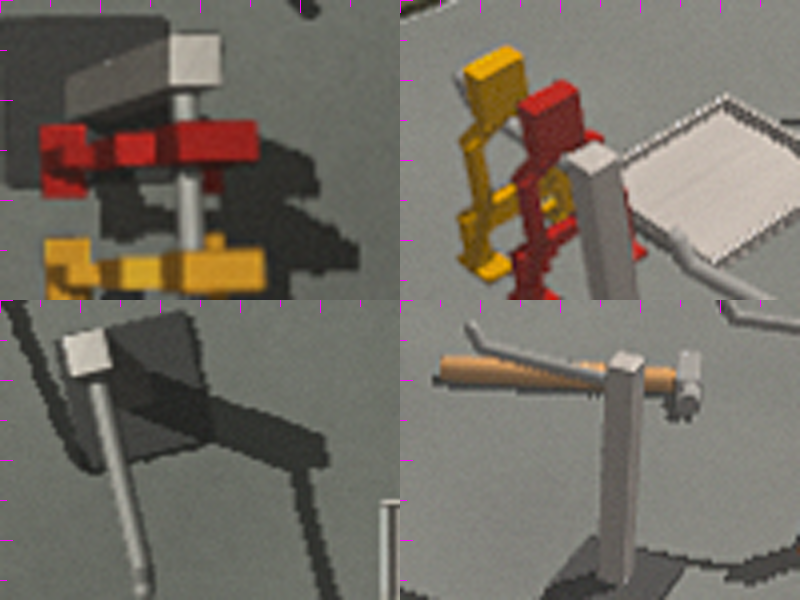

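The crop shows the yellow grip block's top face centred at top px (384.8,249.2) and scene px (143.5,186). The red one is at top (383.6,223.4), scene (157.5,194.8). The grey spare post top is at top (181.8,198), scene (286.8,145.8), with the bend at top (195.8,252.5). That stand is grey and empty, so it is the right one.

```bash
cat > h.py <<'E'
import numpy as np,cv2,pickle
def ray(c,p):
    k=np.array([c["k1"],0,0,0,0.])
    n=cv2.undistortPoints(np.array([[p]],float),c["intrinsics"],k)[0,0]
    return -c["R"].T@c["t"], c["R"].T@np.array([*n,1])
def onz(c,p,z):
    o,d=ray(c,p); return o+d*(z-o[2])/d[2]
def tri(cs,ps):
    A=np.zeros((3,3));b=np.zeros(3)
    for c,p in zip(cs,ps):
        o,d=ray(c,p);d/=np.linalg.norm(d);M=np.eye(3)-np.outer(d,d);A+=M;b+=M@o
    return np.linalg.solve(A,b)
def proj(c,X):
    return cv2.projectPoints(np.array(X,float).reshape(-1,1,3),cv2.Rodrigues(c["R"])[0],c["t"],c["intrinsics"],np.array([c["k1"],0,0,0,0.]))[0][:,0]
E
python3 - <<'E'
from h import *
S=pickle.load(open("pics/scene0.pkl","rb"));T=pickle.load(open("pics/top0.pkl","rb"))
print("yel",tri([S,T],[(143.5,186),(384.8,249.2)]),onz(T,(384.8,249.2),.2426),onz(S,(143.5,186),.2426))
print("red",tri([S,T],[(157.5,194.75),(383.6,223.4)]),onz(T,(383.6,223.4),.2426),onz(S,(157.5,194.75),.2426))
print("post",onz(T,(379,207.2),.215)); 
print("gauge hook tip", onz(T,(595*.64,416*.64),.21))
p=onz(T,(181.8,198),.215);q=onz(T,(195.75,252.5),.2);print("spare post",p,tri([S,T],[(286.75,145.75),(181.8,198)]),"bend",q,"tip",onz(T,(195.2,256.6),.212),onz(S,(247.5,136),.212))
d=(p-q)[:2];print("yaw",np.degrees(np.arctan2(d[1],d[0])),np.hypot(*d))
# tray rim corners
hsv=cv2.cvtColor(T["image"],cv2.COLOR_RGB2HSV)
for u in [(400,367),(490,367),(490,458),(400,458)]: print("tray",onz(T,(u[0]*.64,u[1]*.64),.015)[:2])
E
```

```text
yel [ 0.53735406 -0.22106129  0.2391415 ] [ 0.53705122 -0.22041245  0.2426    ] [ 0.54224374 -0.22346241  0.2426    ]
red [ 0.59312329 -0.22155331  0.23865948] [ 0.59238504 -0.22100736  0.2426    ] [ 0.59851006 -0.22411794  0.2426    ]
post [ 0.63029967 -0.22113199  0.215     ]
gauge hook tip [ 0.49992536 -0.2192118   0.21      ]
spare post [0.6609195 0.2161268 0.215    ] [0.66136604 0.21668613 0.21096359] bend [0.54086503 0.18806793 0.2       ] tip [0.53197985 0.18789577 0.212     ] [0.53006142 0.18468314 0.212     ]
yaw 13.154916346272051 0.12328980835435632
tray [0.58371941 0.05159516]
tray [ 0.57988508 -0.1006126 ]
tray [ 0.4283493  -0.09482307]
tray [0.43268849 0.0552699 ]
```

Request:
{"method": "play_rows", "body": {
  "rows": [
    [11.6,-9,10,0,0,0.06,1],
    [11.6,-9,10,0,0,0.06,1],
    [11.6,-9,10,0,0,0.06,1],
    [11.6,-9,10,0,0,0.06,1],
    [11.6,-9,10,0,0,0.06,1]
  ]
}}

```text
t: 0.52
position: [0.3172, 0.5268, 0.3358]
tool_rot: [0.003, 0.126, 0.992, 0.002]
contact_force: [1.6, -1.2, 1.2]
gripper_width: 0.0854
grasp_force: 0.0
```

Request:
{"method": "play_rows", "body": {
  "rows": [
    [12,-15,0,0,0,0.06,1],
    [12,-15,0,0,0,0.06,1],
    [12,-15,0,0,0,0.06,1],
    [12,-15,0,0,0,0.06,1],
    [12,-15,0,0,0,0.06,1]
  ]
}}

```text
t: 0.93
position: [0.433, 0.3757, 0.331]
tool_rot: [0.001, 0.094, 0.996, -0.001]
contact_force: [1.1, 0.1, 0.8]
gripper_width: 0.0852
grasp_force: 0.0
```

Request:
{"method": "play_rows", "body": {
  "rows": [
    [9,-18,0,0,0,0.06,1],
    [9,-18,0,0,0,0.06,1],
    [9,-18,0,0,0,0.06,1],
    [9,-18,0,0,0,0.06,1],
    [9,-18,0,0,0,0.06,1]
  ]
}}

```text
t: 1.35
position: [0.5207, 0.1971, 0.331]
tool_rot: [0.0, 0.062, 0.998, -0.0]
contact_force: [0.8, -1.0, -0.3]
gripper_width: 0.0857
grasp_force: 0.0
```

Request:
{"method": "play_rows", "body": {
  "rows": [
    [1.7,-20,0,0,0,0.06,1],
    [1.7,-20,0,0,0,0.06,1],
    [1.7,-20,0,0,0,0.06,1],
    [1.7,-20,0,0,0,0.06,1],
    [1.7,-20,0,0,0,0.06,1]
  ]
}}

```text
t: 1.77
position: [0.5364, -0.003, 0.331]
tool_rot: [-0.0, 0.033, 0.999, -0.0]
contact_force: [0.7, -0.3, -0.6]
gripper_width: 0.0849
grasp_force: 0.0
```

Request:
{"method": "play_rows", "body": {
  "rows": [
    [0,-20,0,0,0,0.053,1],
    [0,-20,0,0,0,0.053,1],
    [0,-20,0,0,0,0.053,1],
    [0,-20,0,0,0,0.053,1],
    [0,-20,0,0,0,0.053,1]
  ]
}}

```text
t: 2.18
position: [0.5359, -0.2029, 0.3311]
tool_rot: [-0.0, 0.006, 1.0, -0.0]
contact_force: [0.9, -0.4, 0.4]
gripper_width: 0.0857
grasp_force: 0.0
```

```bash
python3 - <<'E'
from cell import arm,capture
import cv2,pickle
c=capture("wrist");pickle.dump(c,open("pics/w1.pkl","wb"))
cv2.imwrite("pics/w1.png",cv2.resize(c["image"][:,:,::-1],(800,600),interpolation=cv2.INTER_CUBIC))
s=arm.state();print(s["t"],s["position"],s["tool_rot"],s["joints"],s["contact_force"]); print(c["R"],c["t"])
E
```

```text
2.2333 [ 0.53415675 -0.21076764  0.33109041] [-3.17140265e-04  1.07154007e-02  9.99937878e-01 -3.05280416e-03] [-0.22967511  0.13689283  0.62679516  1.50420739 -0.07430682  1.52471143
  1.94532557] [-2.04047772 -4.33805888 -0.09559481]
[[ 1.16272063e-02  9.99932310e-01 -4.27263575e-04]
 [ 9.59691674e-01 -1.10392884e-02  2.80838077e-01]
 [ 2.80814351e-01 -3.67540356e-03 -9.59755069e-01]] [ 0.19685802 -0.58176967  0.32385431]
```

View pics/w1.png

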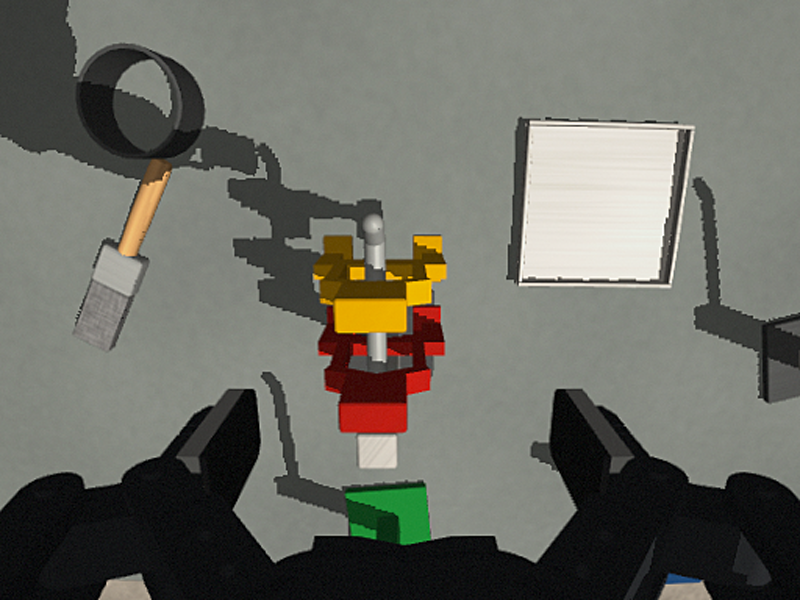

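The wrist view shows the yellow top face centred at (370.5,315), the red one at (373,417), the post top at (377,451) and the prong tip at (373,222). The tray's corners are at (525,121), (693,126), (671,287) and (520,285).

```bash
python3 - <<'E'
from h import *
from cell import arm
c=pickle.load(open("pics/w1.pkl","rb"))
f=lambda u,v,z:onz(c,(u*.64,v*.64),z).round(4)
print("yel",f(370.5,315,.2426),f(334,298,.2426),f(407,298,.2426),"red",f(373,417,.2426),"post",f(377,451,.215),"tip",f(373,222,.215))
for u in [(525,121),(693,126),(671,287),(520,285)]: print(f(*u,.015))
print(arm.state()["position"])
E
```

```text
yel [ 0.5374 -0.2194  0.2426] [ 0.5286 -0.2367  0.2426] [ 0.529  -0.2016  0.2426] red [ 0.5929 -0.2199  0.2426] post [ 0.6308 -0.2203  0.215 ] tip [ 0.4957 -0.2187  0.215 ]
[ 0.4325 -0.0963  0.015 ]
[0.4357 0.0553 0.015 ]
[0.5836 0.0537 0.015 ]
[ 0.5803 -0.0936  0.015 ]
[ 0.53415675 -0.21076764  0.33109041]
```

Request:
{"method": "play_rows", "body": {
  "rows": [
    [0,-2,-3,0,0,0,1],
    [0,-2,-6,0,0,0,1],
    [0,-2,-8,0,0,0,1],
    [0,-2,-8,0,0,0,1],
    [0,-2,-8,0,0,0,1]
  ]
}}

```text
t: 2.65
position: [0.5364, -0.2186, 0.2504]
tool_rot: [-0.001, 0.005, 1.0, 0.0]
contact_force: [-0.2, 0.6, 0.6]
gripper_width: 0.0854
grasp_force: 0.0
```

Request:
{"method": "play_rows", "body": {
  "rows": [
    [0,0,-2,0,0,0,1],
    [0,0,-3.5,0,0,0,1],
    [0,0,-4.5,0,0,0,1],
    [0,0,-4.5,0,0,0,1],
    [0,0,-4.5,0,0,0,1]
  ]
}}

```text
t: 3.07
position: [0.5374, -0.2194, 0.2073]
tool_rot: [0.0, 0.005, 1.0, -0.0]
contact_force: [0.5, 0.3, 1.4]
gripper_width: 0.0856
grasp_force: 0.0
```

Request:
{"method": "play_rows", "body": {
  "rows": [
    [0,0,0,0,0,0,0.6],
    [0,0,0,0,0,0,0.5],
    [0,0,0,0,0,0,0.4],
    [0,0,0,0,0,0,0.3],
    [0,0,0,0,0,0,0.3]
  ],
  "grip_force": 60
}}

```text
t: 3.48
position: [0.5373, -0.2199, 0.2072]
tool_rot: [0.001, 0.005, 1.0, -0.0]
contact_force: [-0.4, -0.7, 1.9]
gripper_width: 0.0354
grasp_force: 60.2
```

Request:
{"method": "play_rows", "body": {
  "rows": [
    [0,0,0,0,0,0,0.2],
    [0,0,0,0,0,0,0.2],
    [0,0,0,0,0,0,0.2],
    [0,0,0,0,0,0,0.2],
    [0,0,0,0,0,0,0.2]
  ]
}}

```text
t: 3.9
position: [0.5372, -0.22, 0.2071]
tool_rot: [0.001, 0.005, 1.0, -0.0]
contact_force: [0.0, -1.2, 4.5]
gripper_width: 0.0353
grasp_force: 60.4
```

Request:
{"method": "play_rows", "body": {
  "rows": [
    [0,0,0.6,0,0,0,0.2],
    [0,0,1.4,0,0,0,0.2],
    [0,0,2.2,0,0,0,0.2],
    [0,0,2.8,0,0,0,0.2],
    [0,0,2.8,0,0,0,0.2]
  ]
}}

```text
t: 4.32
position: [0.5375, -0.2198, 0.2358]
tool_rot: [0.001, 0.005, 1.0, -0.0]
contact_force: [1.1, -0.3, -3.9]
gripper_width: 0.035
grasp_force: 60.4
```

```bash
python3 - <<'E'
from cell import arm,capture
import cv2,numpy as np
s=arm.state();print(s["position"],s["contact_force"],s["gripper_width"])
a=capture("scene")["image"][150:270,90:250];b=capture("wrist")["image"]
o=np.hstack([cv2.resize(a,(400,300),interpolation=cv2.INTER_CUBIC),cv2.resize(b,(400,300))])
cv2.imwrite("pics/lift.png",o[:,:,::-1])
E
```

```text
[ 0.53751012 -0.21976889  0.23579485] [ 1.13530938 -0.26332639 -3.93002991] 0.034978088566295376
```

View pics/lift.png

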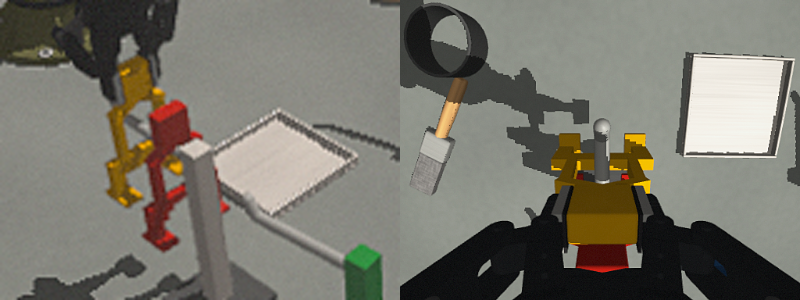

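The yellow gauge is lifted about 28 mm and held square, the red one still hangs, and the wrist force of 3.9 N matches the gauge's full weight. I'll draw it off along -x.

Request:
{"method": "play_rows", "body": {
  "rows": [
    [-1.5,0,0,0,0,0,0.2],
    [-3.5,0,0,0,0,0,0.2],
    [-5.5,0,0,0,0,0,0.2],
    [-8,0.1,0,0,0,0,0.2],
    [-10,0.1,0,0,0,0,0.2]
  ]
}}

```text
t: 4.83
position: [0.4348, -0.2185, 0.2335]
tool_rot: [-0.001, 0.005, 1.0, 0.0]
contact_force: [0.2, -0.6, -3.5]
gripper_width: 0.0352
grasp_force: 61.0
```

Request:
{"method": "play_rows", "body": {
  "rows": [
    [0.3,2,0,0,0,0.02,0.2],
    [0.7,5,0,0,0,0.04,0.2],
    [1.1,8,0,0,0,0.06,0.2],
    [1.5,11,0,0,0,0.08,0.2],
    [1.9,14,0,0,0,0.1,0.2]
  ]
}}

```text
t: 5.25
position: [0.4554, -0.0773, 0.2341]
tool_rot: [-0.0, -0.045, 0.999, 0.0]
contact_force: [0.0, -0.1, -4.3]
gripper_width: 0.0355
grasp_force: 61.2
```

Request:
{"method": "play_rows", "body": {
  "rows": [
    [0.4,3,0,0,0,0.02,0.2],
    [0.8,6,0,0,0,0.04,0.2],
    [1.2,9,0,0,0,0.06,0.2],
    [1.6,12,0,0,0,0.08,0.2],
    [2,15,0,0,0,0.1,0.2]
  ]
}}

```text
t: 5.67
position: [0.4755, 0.0728, 0.2339]
tool_rot: [-0.0, -0.095, 0.995, 0.0]
contact_force: [2.1, 0.3, -4.6]
gripper_width: 0.035
grasp_force: 61.2
```

Request:
{"method": "play_rows", "body": {
  "rows": [
    [0.4,3,0,0,0,0.02,0.2],
    [0.8,6,0,0,0,0.03,0.2],
    [1.2,9,0,0,0,0.04,0.2],
    [1.4,10.5,0,0,0,0.04,0.2],
    [1.4,10.5,0,0,0,0.04,0.2]
  ]
}}

```text
t: 6.08
position: [0.489, 0.1813, 0.2335]
tool_rot: [-0.001, -0.118, 0.993, 0.001]
contact_force: [-0.2, -0.4, -4.5]
gripper_width: 0.0353
grasp_force: 61.3
```

```bash
python3 - <<'E'
from cell import arm,capture
from h import *
s=arm.state();print(s["t"],s["position"],s["tool_rot"],s["contact_force"],s["gripper_width"])
w=capture("wrist");t=capture("top");pickle.dump((w,t),open("pics/pre.pkl","wb"))
b=w["image"];a=t["image"][180:300,150:310]
o=np.vstack([np.zeros((0,400,3),np.uint8),cv2.resize(a,(400,300),interpolation=cv2.INTER_CUBIC),np.zeros((300,400,3),np.uint8)])
o=np.hstack([cv2.resize(a,(400,300),interpolation=cv2.INTER_CUBIC),cv2.resize(b,(400,300),interpolation=cv2.INTER_AREA)])
cv2.imwrite("pics/pre.png",o[:,:,::-1])
E
```

```text
6.0833 [0.48895853 0.18132207 0.23347784] [-5.83301197e-04 -1.18073422e-01  9.93004382e-01  7.90557463e-04] [-0.16168677 -0.40072323 -4.5136835 ] 0.03527983721216067
```

View pics/pre.png

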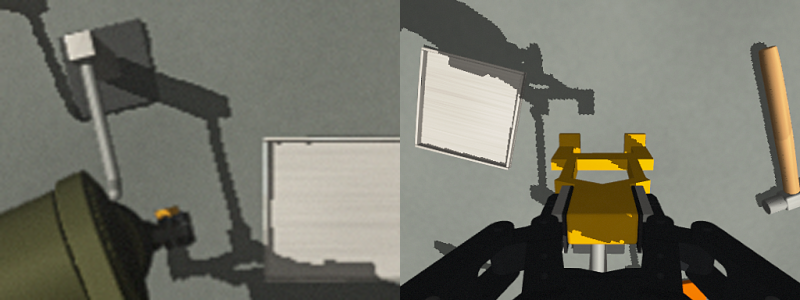

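The gauge stands just outside the spare prong's tip, aligned with it. The prong shows at wrist panel px (598,255), a few mm to the -y side. I'll check that offset numerically.

```bash
python3 - <<'E'
from h import *
w,t=pickle.load(open("pics/pre.pkl","rb"))
print("prong pt wrist",onz(w,(198.5*1.28,255*1.28),.2), onz(w,(198.5*1.28,268*1.28),.2))
k=160/400
P=lambda u,v,z:onz(t,(150+u*k,180+v*k),z)
a=P(79,46,.215);b=P(115,193,.212);m1=P(88,75,.2);m2=P(108,160,.2)
print(a,b,m1,m2)
for p,q in((a,b),(m1,m2),(a,m2)): d=(p-q)[:2];print(np.degrees(np.arctan2(d[1],d[0])),np.hypot(*d))
E
```

```text
prong pt wrist [0.55872859 0.19491297 0.2       ] [0.57199099 0.1980518  0.2       ]
[0.66003989 0.21657096 0.215     ] [0.53064324 0.18616427 0.212     ] [0.63562752 0.21087431 0.2       ] [0.55967986 0.19354338 0.2       ]
13.223914488688523 0.1329212582029855
12.854539881658717 0.07789998518118722
12.922815247651528 0.10296797705210499
```

Request:
{"method": "play_rows", "body": {
  "rows": [
    [1.5,0.4,0,0,0,0,0.2],
    [3,0.7,0,0,0,0,0.2],
    [4.5,1.1,0,0,0,0,0.2],
    [6,1.5,0,0,0,0,0.2],
    [7.5,1.8,0,0,0,0,0.2]
  ]
}}

```text
t: 6.6
position: [0.5657, 0.1924, 0.2342]
tool_rot: [-0.0, -0.114, 0.994, -0.0]
contact_force: [-0.4, -0.3, -4.1]
gripper_width: 0.0354
grasp_force: 61.4
```

Request:
{"method": "play_rows", "body": {
  "rows": [
    [1.2,0.3,0,0,0,0,0.2],
    [2.2,0.55,0,0,0,0,0.2],
    [2.2,0.55,0,0,0,0,0.2],
    [2.2,0.55,0,0,0,0,0.2],
    [2.2,0.55,-0.4,0,0,0,0.2]
  ]
}}

```text
t: 7.02
position: [0.5869, 0.1987, 0.2309]
tool_rot: [0.0, -0.114, 0.993, -0.0]
contact_force: [-0.1, -0.6, -5.0]
gripper_width: 0.035
grasp_force: 61.3
```

Request:
{"method": "play_rows", "body": {
  "rows": [
    [0,0,-0.5,0,0,0,0.2],
    [0,0,-1,0,0,0,0.2],
    [0,0,-1.5,0,0,0,0.2],
    [0,0,-1.8,0,0,0,0.2],
    [0,0,-1.8,0,0,0,0.2]
  ]
}}

```text
t: 7.43
position: [0.5861, 0.1998, 0.2111]
tool_rot: [-0.001, -0.115, 0.993, -0.0]
contact_force: [0.9, 1.1, -4.7]
gripper_width: 0.0352
grasp_force: 61.3
```

Request:
{"method": "play_rows", "body": {
  "rows": [
    [0,0,-0.1,0,0,0,0.2],
    [0,0,-0.2,0,0,0,0.2],
    [0,0,-0.3,0,0,0,0.2],
    [0,0,-0.35,0,0,0,0.2],
    [0,0,-0.35,0,0,0,0.2]
  ]
}}

```text
t: 7.85
position: [0.5868, 0.1999, 0.2088]
tool_rot: [-0.0, -0.115, 0.993, 0.0]
contact_force: [0.2, -0.1, -4.6]
gripper_width: 0.0352
grasp_force: 61.3
```

Request:
{"method": "play_rows", "body": {
  "rows": [
    [0,0,-0.1,0,0,0,0.2],
    [0,0,-0.15,0,0,0,0.2],
    [0,0,-0.2,0,0,0,0.2],
    [0,0,-0.2,0,0,0,0.2],
    [0,0,-0.2,0,0,0,0.2]
  ]
}}

```text
t: 8.27
position: [0.587, 0.2001, 0.2074]
tool_rot: [0.0, -0.115, 0.993, 0.0]
contact_force: [-1.1, 0.4, -1.0]
gripper_width: 0.0352
grasp_force: 61.6
```

Contact: the load has passed to the prong. I'll release gently and rise.

Request:
{"method": "play_rows", "body": {
  "rows": [
    [0,0,-0.05,0,0,0,0.2],
    [0,0,-0.05,0,0,0,0.2],
    [0,0,-0.05,0,0,0,0.45],
    [0,0,-0.05,0,0,0,0.5],
    [0,0,-0.05,0,0,0,0.6]
  ],
  "grip_force": 20
}}

```text
t: 8.68
position: [0.5872, 0.2, 0.2065]
tool_rot: [0.0, -0.115, 0.993, 0.0]
contact_force: [0.4, 0.3, -0.9]
gripper_width: 0.0509
grasp_force: 0.0
```

Request:
{"method": "play_rows", "body": {
  "rows": [
    [0,0,0,0,0,0,0.8],
    [0,0,0,0,0,0,1],
    [0,0,0,0,0,0,1],
    [0,0,0,0,0,0,1],
    [0,0,0.5,0,0,0,1]
  ]
}}

```text
t: 9.1
position: [0.5862, 0.1997, 0.2104]
tool_rot: [-0.001, -0.115, 0.993, -0.0]
contact_force: [-0.4, -0.8, 0.4]
gripper_width: 0.0854
grasp_force: 0.0
```

Request:
{"method": "play_rows", "body": {
  "rows": [
    [0,0,1.5,0,0,0,1],
    [0,0,4,0,0,0,1],
    [0,0,7,0,0,0,1],
    [-1,-2,10,0,0,0,1],
    [-2,-5,11,0,0,0,1]
  ]
}}

```text
t: 9.52
position: [0.5678, 0.1536, 0.3261]
tool_rot: [0.003, -0.118, 0.993, 0.001]
contact_force: [1.2, -0.5, 0.2]
gripper_width: 0.0855
grasp_force: 0.0
```

```bash
python3 - <<'E'
from cell import arm,capture
from h import *
s=arm.state();print(s["t"],s["position"],s["tool_rot"],s["contact_force"],s["gripper_width"])
w=capture("wrist");S=capture("scene");pickle.dump((w,S),open("pics/hung.pkl","wb"))
o=np.hstack([cv2.resize(S["image"][100:250,120:320],(400,300),interpolation=cv2.INTER_CUBIC),cv2.resize(w["image"],(400,300),interpolation=cv2.INTER_AREA)])
cv2.imwrite("pics/hung.png",o[:,:,::-1])
E
```

```text
9.5167 [0.56778609 0.15364008 0.32609213] [ 0.00318707 -0.11793424  0.99301516  0.00149842] [ 1.1960078  -0.45895853  0.16673954] 0.08547281004337695
```

View pics/hung.png

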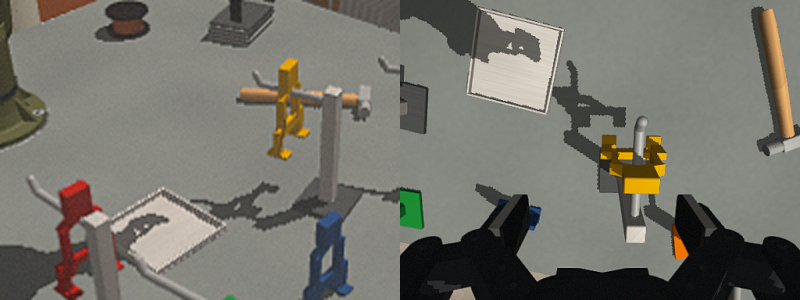

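Yellow hangs mid-prong on the grey spare hook (left panel (288,100), right panel (640,180)). Next is the red gauge.

Request:
{"method": "play_rows", "body": {
  "rows": [
    [0.5,-3.8,0,0,0,-0.06,1],
    [1,-7.6,0,0,0,-0.1,1],
    [1.4,-11.4,0,0,0,-0.14,1],
    [1.8,-15.2,0,0,0,-0.2,1],
    [2.2,-19,0,0,0,-0.24,1]
  ]
}}

```text
t: 10.03
position: [0.5887, -0.0417, 0.3216]
tool_rot: [0.0, 0.006, 1.0, 0.0]
contact_force: [0.7, -0.2, 0.3]
gripper_width: 0.0856
grasp_force: 0.0
```

Request:
{"method": "play_rows", "body": {
  "rows": [
    [0.1,-4,0,0,0,0,1],
    [0.3,-8,0,0,0,0,1],
    [0.35,-12,0,0,0,0,1],
    [0.35,-15.5,0,0,0,0,1],
    [0.35,-18,0,0,0,0,1]
  ]
}}

```text
t: 10.45
position: [0.5913, -0.2245, 0.3215]
tool_rot: [-0.0, 0.007, 1.0, -0.001]
contact_force: [0.6, -0.4, 0.2]
gripper_width: 0.0852
grasp_force: 0.0
```

Request:
{"method": "play_rows", "body": {
  "rows": [
    [0,0,-1,0,0,0,1],
    [0,0,-3,0,0,0,1],
    [0,0,-5,0,0,0,1],
    [0,0,-6.5,0,0,0,1],
    [0,0,-6.5,0,0,0,1]
  ]
}}

```text
t: 10.87
position: [0.5908, -0.2185, 0.2524]
tool_rot: [-0.003, 0.005, 1.0, 0.001]
contact_force: [-0.6, -0.4, -0.8]
gripper_width: 0.0853
grasp_force: 0.0
```

```bash
python3 - <<'E'
from cell import arm,capture
from h import *
s=arm.state();print(s["t"],s["position"],s["tool_rot"],s["contact_force"])
w=capture("wrist");m=cv2.inRange(cv2.cvtColor(w["image"],cv2.COLOR_RGB2HSV),(0,150,140),(8,255,255))+cv2.inRange(cv2.cvtColor(w["image"],cv2.COLOR_RGB2HSV),(172,150,140),(180,255,255))
n,l,st,ce=cv2.connectedComponentsWithStats(m)
for i in range(1,n):
    if st[i][4]>200: print(st[i],ce[i],onz(w,ce[i],.2426))
for p in [(.5927,-.2202)]: print(proj(w,[(p[0],p[1],.2426)]))
E
```

```text
10.8667 [ 0.59076225 -0.21850431  0.25236673] [-0.00309716  0.00460668  0.99998402  0.00106667] [-0.58570921 -0.44135359 -0.82087078]
[284 208  21  22 353] [294.76770538 218.15580737] [ 0.57681849 -0.20001284  0.2426    ]
[ 223  242   66   21 1204] [256.48754153 253.18438538] [ 0.59624521 -0.2197482   0.2426    ]
[[255.55177822 247.04658363]]
```

Request:
{"method": "play_rows", "body": {
  "rows": [
    [0.1,0,-1.5,0,0,0,1],
    [0.1,0,-3,0,0,0,1],
    [0.1,0,-4.2,0,0,0,1],
    [0.1,0,-5,0,0,0,1],
    [0.1,0,-5,0,0,0,1]
  ]
}}

```text
t: 11.33
position: [0.5928, -0.2195, 0.205]
tool_rot: [-0.001, 0.005, 1.0, 0.0]
contact_force: [-0.8, -0.2, 0.2]
gripper_width: 0.0856
grasp_force: 0.0
```

Request:
{"method": "play_rows", "body": {
  "rows": [
    [0,0,0,0,0,0,0.6],
    [0,0,0,0,0,0,0.5],
    [0,0,0,0,0,0,0.4],
    [0,0,0,0,0,0,0.3],
    [0,0,0,0,0,0,0.2]
  ],
  "grip_force": 60
}}

```text
t: 11.75
position: [0.5939, -0.2205, 0.2074]
tool_rot: [0.001, 0.005, 1.0, -0.0]
contact_force: [0.1, -0.3, 1.6]
gripper_width: 0.0353
grasp_force: 60.2
```

Request:
{"method": "play_rows", "body": {
  "rows": [
    [0,0,0,0,0,0,0.2],
    [0,0,0,0,0,0,0.2],
    [0,0,0,0,0,0,0.2],
    [0,0,0,0,0,0,0.2],
    [0,0,0,0,0,0,0.2]
  ]
}}

```text
t: 12.17
position: [0.5938, -0.2204, 0.2073]
tool_rot: [0.001, 0.005, 1.0, -0.0]
contact_force: [0.1, -0.3, 5.5]
gripper_width: 0.0352
grasp_force: 60.5
```

Request:
{"method": "play_rows", "body": {
  "rows": [
    [0,0,0.6,0,0,0,0.2],
    [0,0,1.4,0,0,0,0.2],
    [0,0,2.2,0,0,0,0.2],
    [0,0,2.8,0,0,0,0.2],
    [0,0,2.8,0,0,0,0.2]
  ]
}}

```text
t: 12.58
position: [0.594, -0.2203, 0.2358]
tool_rot: [0.001, 0.005, 1.0, -0.0]
contact_force: [0.4, -0.1, -4.0]
gripper_width: 0.0354
grasp_force: 60.5
```

Request:
{"method": "play_rows", "body": {
  "rows": [
    [-1,0,0,0,0,0,0.2],
    [-2.5,0,0,0,0,0,0.2],
    [-4,0,0,0,0,0,0.2],
    [-5.5,0,0,0,0,0,0.2],
    [-7,0.1,0,0,0,0,0.2]
  ]
}}

```text
t: 13.0
position: [0.5214, -0.2193, 0.2336]
tool_rot: [-0.001, 0.005, 1.0, 0.0]
contact_force: [0.2, -0.4, -5.3]
gripper_width: 0.0351
grasp_force: 60.7
```

Request:
{"method": "play_rows", "body": {
  "rows": [
    [-1.8,0,0,0,0,0,0.2],
    [-3.6,0,0,0,0,0,0.2],
    [-5.4,0,0,0,0,0,0.2],
    [-7,0,0,0,0,0,0.2],
    [-8.5,0,0,0,0,0,0.2]
  ]
}}

```text
t: 13.42
position: [0.4361, -0.2191, 0.2337]
tool_rot: [-0.001, 0.005, 1.0, 0.0]
contact_force: [0.1, 0.7, -5.5]
gripper_width: 0.035
grasp_force: 60.7
```

Request:
{"method": "play_rows", "body": {
  "rows": [
    [0,2,0,0,0,0,0.2],
    [0,5,0,0,0,0,0.2],
    [0.5,8,0,0,0,0,0.2],
    [2,11,0,0,0,-0.01,0.2],
    [3.5,14,0,0,0,-0.018,0.2]
  ]
}}

```text
t: 13.83
position: [0.4722, -0.0782, 0.2342]
tool_rot: [0.0, 0.015, 1.0, 0.0]
contact_force: [1.0, 0.2, -4.5]
gripper_width: 0.0352
grasp_force: 61.1
```

Request:
{"method": "play_rows", "body": {
  "rows": [
    [1.5,2.5,0,0,0,0,0.2],
    [2.7,4.6,0,0,0,0,0.2],
    [3.35,5.8,-1,0,0,0,0.2],
    [3.35,5.8,-3,0,0,0,0.2],
    [3.35,5.8,-5,0,0,0,0.2]
  ]
}}

```text
t: 14.25
position: [0.5066, -0.0208, 0.1833]
tool_rot: [0.0, 0.013, 1.0, -0.0]
contact_force: [-0.3, -0.3, -6.1]
gripper_width: 0.0352
grasp_force: 61.0
```

```bash
python3 - <<'E'
from cell import arm,capture
from h import *
s=arm.state();print(s["t"],s["position"],s["tool_rot"],s["contact_force"])
w=capture("wrist");S=capture("scene")
pickle.dump((w,S),open("pics/tray.pkl","wb"))
o=np.hstack([cv2.resize(S["image"][100:250,120:320],(400,300),interpolation=cv2.INTER_CUBIC),cv2.resize(w["image"],(400,300),interpolation=cv2.INTER_AREA)])
cv2.imwrite("pics/tray.png",o[:,:,::-1])
E
```

```text
14.25 [ 0.50661796 -0.02084207  0.18326973] [ 1.27651689e-04  1.31341980e-02  9.99913695e-01 -2.81066626e-04] [-0.2766366  -0.25786779 -6.06052539]
```

View pics/tray.png

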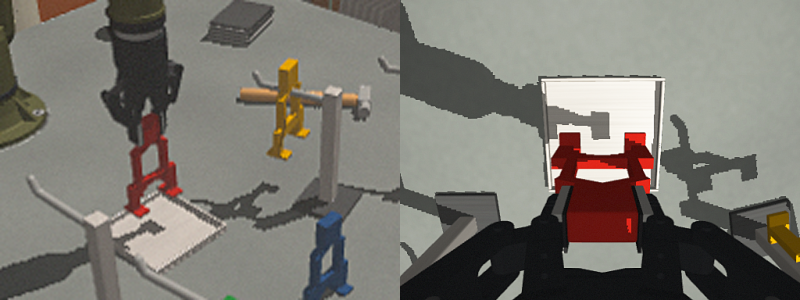

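The red gauge is upright and centred above the tray, and yellow still hangs on the spare hook. Lowering now.

Request:
{"method": "play_rows", "body": {
  "rows": [
    [0,0,-1.5,0,0,0,0.2],
    [0,0,-3,0,0,0,0.2],
    [0,0,-4.5,0,0,0,0.2],
    [0,0,-5.6,0,0,0,0.2],
    [0,0,-5.6,0,0,0,0.2]
  ]
}}

```text
t: 14.77
position: [0.5048, -0.0218, 0.1264]
tool_rot: [-0.002, 0.014, 1.0, -0.0]
contact_force: [-1.4, -0.6, -5.1]
gripper_width: 0.0353
grasp_force: 61.3
```

Request:
{"method": "play_rows", "body": {
  "rows": [
    [0,0,-0.2,0,0,0,0.2],
    [0,0,-0.4,0,0,0,0.2],
    [0,0,-0.6,0,0,0,0.2],
    [0,0,-0.7,0,0,0,0.2],
    [0,0,-0.7,0,0,0,0.2]
  ]
}}

```text
t: 15.18
position: [0.507, -0.021, 0.1216]
tool_rot: [0.0, 0.014, 1.0, 0.0]
contact_force: [-0.1, -0.2, -5.4]
gripper_width: 0.0352
grasp_force: 61.3
```

Request:
{"method": "play_rows", "body": {
  "rows": [
    [0,0,-0.1,0,0,0,0.2],
    [0,0,-0.2,0,0,0,0.2],
    [0,0,-0.2,0,0,0,0.2],
    [0,0,-0.25,0,0,0,0.2],
    [0,0,-0.25,0,0,0,0.2]
  ]
}}

```text
t: 15.6
position: [0.5069, -0.0211, 0.1189]
tool_rot: [0.0, 0.014, 1.0, 0.0]
contact_force: [0.6, -0.5, -5.1]
gripper_width: 0.0354
grasp_force: 61.5
```

Request:
{"method": "play_rows", "body": {
  "rows": [
    [0,0,-0.05,0,0,0,0.2],
    [0,0,-0.1,0,0,0,0.2],
    [0,0,-0.15,0,0,0,0.2],
    [0,0,-0.15,0,0,0,0.2],
    [0,0,-0.15,0,0,0,0.2]
  ]
}}

```text
t: 16.02
position: [0.5073, -0.0211, 0.1188]
tool_rot: [0.0, 0.014, 1.0, 0.0]
contact_force: [-3.3, 0.1, 6.1]
gripper_width: 0.0352
grasp_force: 63.0
```

Request:
{"method": "play_rows", "body": {
  "rows": [
    [0,0,0.05,0,0,0,0.2],
    [0,0,0.05,0,0,0,0.2],
    [0,0,0.05,0,0,0,0.45],
    [0,0,0.05,0,0,0,0.5],
    [0,0,0.05,0,0,0,0.6]
  ],
  "grip_force": 20
}}

```text
t: 16.43
position: [0.5073, -0.021, 0.1178]
tool_rot: [0.0, 0.014, 1.0, 0.0]
contact_force: [-0.2, -0.2, -0.1]
gripper_width: 0.051
grasp_force: 0.0
```

Request:
{"method": "play_rows", "body": {
  "rows": [
    [0,0,0,0,0,0,0.8],
    [0,0,0,0,0,0,1],
    [0,0,0,0,0,0,1],
    [0,0,0,0,0,0,1],
    [0,0,0.5,0,0,0,1]
  ]
}}

```text
t: 16.85
position: [0.5061, -0.0211, 0.1221]
tool_rot: [-0.001, 0.014, 1.0, -0.0]
contact_force: [0.1, 0.9, -0.4]
gripper_width: 0.0852
grasp_force: 0.0
```

Request:
{"method": "play_rows", "body": {
  "rows": [
    [0,0,2,0,0,0,1],
    [0,0,5,0,0,0,1],
    [0,0,8,0,0,0,1],
    [0,0,11,0,0,0,1],
    [0,0,14,0,0,0,1]
  ]
}}

```text
t: 17.27
position: [0.5066, -0.0212, 0.2647]
tool_rot: [0.0, 0.014, 1.0, 0.0]
contact_force: [0.7, 0.9, -0.2]
gripper_width: 0.0854
grasp_force: 0.0
```

```bash
python3 - <<'E'
from cell import arm,capture
from h import *
s=arm.state();print(s["t"],s["position"],s["contact_force"])
w=capture("wrist");S=capture("scene")
o=np.hstack([cv2.resize(S["image"][100:250,120:320],(400,300),interpolation=cv2.INTER_CUBIC),cv2.resize(w["image"],(400,300),interpolation=cv2.INTER_AREA)])
cv2.imwrite("pics/end.png",o[:,:,::-1])
E
```

```text
17.2667 [ 0.50662957 -0.02116464  0.26472469] [ 0.69327783  0.87784355 -0.17275939]
```

View pics/end.png

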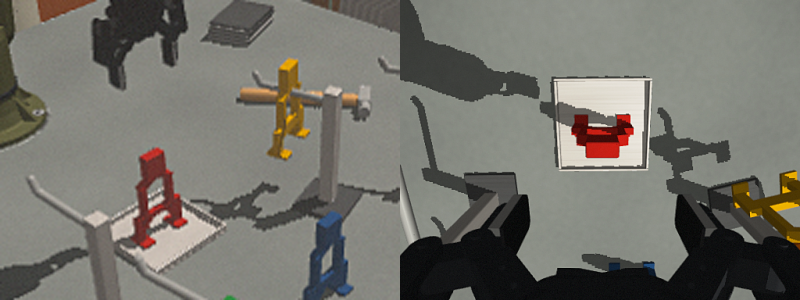

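The red gauge stands upright in the middle of the tray (right panel (602,140)), yellow hangs on the spare hook (left panel (288,105)), and the gripper is clear of both. Handing in.

```bash
python3 -c "
from cell import arm
print(arm.hand_in())"
```

```text
the job is handed in; nothing more can be done
None
```

The job is handed in: the yellow gauge hangs mid-prong on the grey spare hook, the red gauge stands upright in the middle of the tray, neither fell, and it took about 17 s of the 64 s allowed.

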